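# Tip the nuts from the pouring pan into the bin

## Task

Lift the little steel pan by its bail handle without spilling, and rest its open lip lightly on the rim of the grey bin while the pan is still level. With the lip still resting on the rim, tip the pan to about 40 degrees and hold it there until all three nuts have slid into the bin, then bring it level and set it gently back down on its black rubber mat and let go. Do not shove or press hard on the bin, and leave the tape roll and screwdriver where they are.

Things in the scene. Friction and masses are not known exactly. Their poses are not given: they have to be found in the camera images.
- pan_grip (a point): Centre of the pan's handle: a straight wooden bar, 14 mm thick (pan's x), 20 mm tall and 100 mm long (pan's y), held by two steel straps at its ends across the middle of the pan. The point lies 92 mm above the pan's underside, over the middle of its floor; axes are the pan's: z up when level, x from the open lip towards the back wall.
- pan_lip (a point): Middle of the lower edge of the pan's open front. The steel pan is 130 mm long (x) and 100 mm wide (y) with a flat 3 mm floor and walls up to 35 mm at the back and both sides; the front is open. This point is 65 mm towards -x from the pan's middle, at the height of its underside; same axes. The pan weighs about 0.4 kg and the nuts about 0.2 kg together.
- pan: The pan; origin in the middle of its flat underside, axes as above.
- bin: Grey open-topped plastic bin, loose on the table, 140 mm (x) by 180 mm (y) and 60 mm high outside, walls 4 mm. Origin: middle of its underside, z up; its +x wall is the one away from the robot. It weighs about 0.5 kg.
- mat: Black rubber mat fixed on the table, 150 mm (x) by 170 mm (y), 4 mm thick, on which the pan stands at first. Origin: middle of its underside, its top is 4 mm higher.
- nut1_center (a point): Centre of a steel hexagon nut, 30 mm across flats, 16 mm thick, about 60 g, lying flat loose in the pan at first. On the pan's floor it begins to slide at 25 to 35 degrees of tilt.
- nut2_center (a point): Centre of a steel hexagon nut, 30 mm across flats, 16 mm thick, about 60 g, lying flat loose in the pan at first. On the pan's floor it begins to slide at 25 to 35 degrees of tilt.
- nut3_center (a point): Centre of a steel hexagon nut, 30 mm across flats, 16 mm thick, about 60 g, lying flat loose in the pan at first. On the pan's floor it begins to slide at 25 to 35 degrees of tilt.
- roll_center (a point): Middle of a paper tape roll lying on the table, 72 mm across, 24 mm high. Leave it alone.
- driver_grip (a point): Point on the handle of a screwdriver lying on the table, 170 mm long, under 35 mm high. Leave it alone.
Mind the look-alikes: they are no part of the job. What is shaped like the pan but purple or yellow is not meant. Leave any turquoise look-alike of the part that bears nut3_center alone.

How it is judged:
By the outcome, as a careful person would: the job done as asked, in the order asked, and still so for the second after the job is handed in, with the robot touching nothing.
It also fails if it takes over 59 s, if anything falls off the work surface, if the arm or the gripper's body presses on something with over 40 N, if the wrist force passes 120 N, or if a joint passes its speed limit or range.

## Robot

A 7-joint arm with a two-finger parallel gripper is mounted at the origin on the work surface. World frame = base frame: x ahead of the robot, y to its left, z up, the work surface at z = 0. Lengths are in m, angles in rad, forces in N, time in s.
With the tool pointing down it reaches from about 0.425 to 0.925 m from the base axis. Payload 6.8 kg.
Tool frame: the origin (TCP) lies between the finger pads; the fingertips stand 14 mm ahead of it and the grasp point (between the pads) lies 5 mm behind it; z points along the fingers, y is the line along which they close (so a half turn about z gives the same grasp; the last joint's range is limited). The gripper opens to 85 mm and grips with 20 to 120 N. Pads are 22 mm wide; open, the fingers measure 114 mm over their backs; the gripper's body (76 mm by 85 mm) begins 54 mm behind the grasp point. The pads swing forward as they close: fully open they stand 13 mm farther back than shut.
Start: joints at [-1.335, 0.477, 0.022, 1.555, -0.011, 1.109, -0.083], TCP at [0.228, 0.636, 0.245] pointing down, gripper open.
Joint ranges: [-2.96, 2.96], [-0.34, 2.1], [-1.41, 1.46], [0.24, 2.44], [-1.37, 4.51], [0.17, 1.92], [-2.96, 2.96]. Speed limits (rad/s): [2.39, 2.39, 3.14, 3.14, 3.14, 3.14, 3.14].

## Interface

Orientations are given as a rotation vector (axis times angle).
In Python, from cell import * gives the robot as it stands. The module is installed in compiled form; this text tells all that it offers.
- The arm moves only by the tool apply_moves, never from a script. Its argument "series" is a list of rows, each a list of 3 entries, a list of its own where there are three numbers: the shift along the tool's x, y, z scaled (see below), then the turn, a rotation vector about the tool's x, y, z scaled (see below), then the opening, from 0 (shut) to 1 (fully open). A call has 1 to 12 rows; each row is the pose to reach, as a shift and turn from the pose commanded when the call began, along the tool's axes at that moment, turning the shorter way round; what a row does not reach only later rows make up. The controller multiplies each number of a shift by 0.1 m and each number of a turn by 180 degrees. A row lasts 1/8 s, in which the tool goes at most 62.5 mm and 10.7 degrees, less where a joint would pass 70% of its speed; a pose out of reach is approached as far as the arm can. A call with a number of a shift or a turn outside -1 to 1 is refused whole. A call with a gripper value outside its range is refused whole. The fingers move at their own pace and stop on an object; "force" is the grip in N (left out, the last holds). Time passes only in rows, so rows that repeat a pose let the fingers close. It gives the time, the measured TCP pose, the force, the opening and the grip force at its end, in the units of the state.
- state(): the state, without advancing time (a new reading comes with each control period).
- grab_frame(name): name is "scene" or "top" or "wrist"; returns a dict with "pixels" (480x640x3 uint8, blue, green, red), "depth" (480x640 float32, m along the optical axis (not along the pixel's ray), 0 where there is no reading), "camera_matrix" (3x3 intrinsics, pixels), "cam_to_world" (4x4, takes a point from camera to world coordinates). Camera axes: x right, y up, looking along -z (the intrinsics and any distortion apply to the point x, -y, -z); pixel columns grow to the right and rows downward; lengths in m; the calibration is good to about 2 mm. A picture is of the moment at which its call begins.
- job_done(): hands the job in; it is judged then, once.
The state is a dict: "time": time; "joint_pos": joint angles; "qd": joint speeds; "joint_efforts": joint torques, N m; "position": TCP position; "orientation": TCP orientation; "wrist_force": force on the tool from outside, world axes, zero at the start; "ft_torque": the same for the moment, N m; "finger_gap": opening from 0.0 (shut) to 1.0 (fully open); "gripper_force": force on a finger pad.
Only numpy, scipy, OpenCV 4.12 (cv2) and the standard library are available. Lean on these libraries where they do the work, as an engineer would, in place of code of your own. Each camera call takes 0.05 s, during which the arm holds its last target. There are 200 camera calls.

## Working session

There is one attempt and no reset: what is moved stays moved. The work goes in short steps, Python scripts to look and compute and a tool call to move; the robot and the scene stay as the last step left them, time stands still between calls to the robot, and variables do not carry over. Pictures are saved under pics/ and viewed, at most 10 in all, crops included, and the job is handed in when it is done.

Besides the shell and the picture viewer there is one more tool, called after "Call:" as a command line: name --argument value ..., lists and objects as JSON in quotes. apply_moves: Moves the arm, as the interface text tells. Its arguments: {"type":"object","properties":{"series":{"type":"array","items":{"type":"array"}},"force":{"type":"number"}},"required":["series"]}

```bash
mkdir -p pics
cat > h.py <<'E'
from cell import *
import numpy as np, cv2
from scipy.spatial.transform import Rotation as R
def pts(f):
    K=f["camera_matrix"];d=f["depth"];v,u=np.mgrid[0:480,0:640]
    x=(u-K[0,2])/K[0,0]*d;y=(v-K[1,2])/K[1,1]*d
    p=np.stack([x,-y,-d],-1);T=f["cam_to_world"]
    return p@T[:3,:3].T+T[:3,3]
def save(name,tag):
    f=grab_frame(name);cv2.imwrite(f"pics/{tag}.png",f["pixels"]);np.savez(f"{tag}.npz",**f);return f
E
python3 - <<'E'
from h import *
s=state();print({k:np.round(v,3).tolist() for k,v in s.items()})
a=save("scene","s0");b=save("top","t0")
print(b["cam_to_world"].round(3),b["camera_matrix"])
E
```

```text
{'time': 0.0, 'joint_pos': [-1.335, 0.478, 0.022, 1.556, -0.011, 1.109, -0.083], 'qd': [0.001, -0.002, -0.002, -0.001, -0.0, 0.001, -0.0], 'joint_efforts': [-0.0, -59.646, 1.608, -28.119, 0.013, 0.01, -0.0], 'position': [0.227, 0.635, 0.244], 'orientation': [-0.537, -3.095, 0.003], 'wrist_force': [-1.278, -0.101, 0.677], 'ft_torque': [-0.013, -0.031, 0.002], 'gripper_force': 0.0, 'finger_gap': 1.005}
[[ 0.023  0.991 -0.133  0.337]
 [-0.999  0.027  0.027  0.114]
 [ 0.031  0.132  0.991  1.   ]
 [ 0.     0.     0.     1.   ]] [[572.58596516   0.         320.46393974]
 [  0.         572.58596516 240.43416408]
 [  0.           0.           1.        ]]
```

View pics/t0.png

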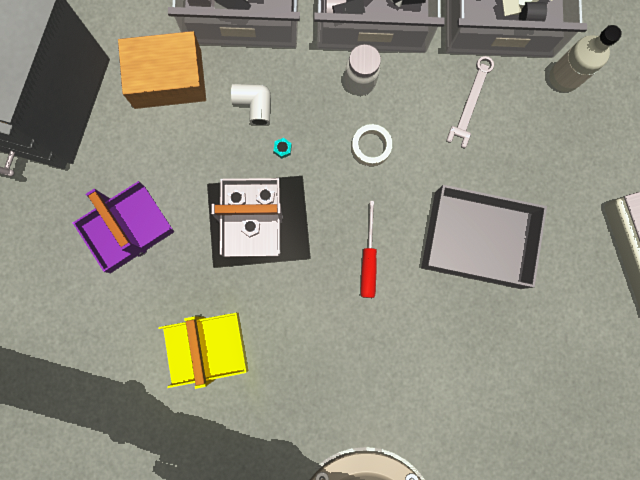

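View pics/s0.png

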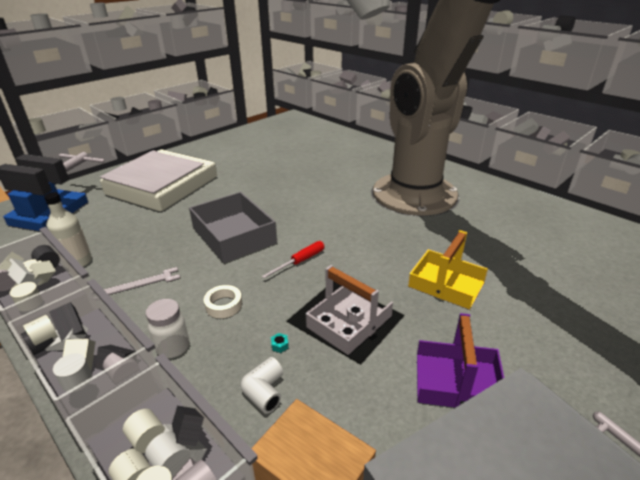

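The top view shows these possible targets:
- **Pans:** steel pan at (250,218) on the black mat. The look-alikes are purple (122,228) and yellow (205,350).
- **Nuts:** three steel nuts in the pan at (236,197), (265,195) and (250,227). A turquoise look-alike lies at (283,147).
- **Bin:** grey, at (483,237).
- **Leave alone:** tape roll (372,144) and screwdriver (369,260).

The steel pan on the mat fits the description. I'll check it in a crop and measure it.

Run:
```python
from h import *
b=dict(np.load("t0.npz"));P=pts(b)
c=b["pixels"][165:275,200:315];cv2.imwrite("pics/c1.png",cv2.resize(c,None,fx=5,fy=5,interpolation=cv2.INTER_CUBIC))
Z=P[...,2]
def rect(m,n):
    q=P[m][:,:2].astype(np.float32);r=cv2.minAreaRect(q);print(n,m.sum(),np.round(r[0],4),np.round(r[1],4),round(r[2],2),'zmed',np.median(P[m][:,2]).round(4))
v,u=np.mgrid[0:480,0:640]
win=lambda a,b_,c,d:(u>a)&(u<b_)&(v>c)&(v<d)
rect(win(205,290,195,225)&(Z>.085)&(Z<.12),'handle')
rect(win(205,290,170,265)&(Z>.03)&(Z<.05),'panrim')
rect(win(410,560,175,295)&(Z>.053)&(Z<.07),'binrim')
rect(win(205,315,170,270)&(Z>.0065)&(Z<.045),'pan')
g=b["pixels"].max(-1);rect(win(205,312,172,270)&(g<45)&(Z<.012),'mat')
rect(win(215,285,175,262)&(Z>.018)&(Z<.03),'nuts')
for n,w in dict(roll=(350,395,120,168),drv=(358,380,195,300)).items():
    rect(win(*w)&(Z>.008),n)
```

```text
handle 731 [0.5054 0.2087] [0.0164 0.1078] 2.16 zmed 0.1046
panrim 483 [0.506 0.209] [0.1308 0.1082] 2.67 zmed 0.0378
binrim 1193 [ 0.4804 -0.1929] [0.1817 0.1416] 79.66 zmed 0.0587
pan 2841 [0.5024 0.196 ] [0.1477 0.1675] 7.25 zmed 0.0179
mat 206 [0.5041 0.1969] [0.1479 0.1664] 7.12 zmed 0.0038
nuts 951 [0.5049 0.208 ] [0.1288 0.1083] 2.34 zmed 0.0225
roll 793 [0.5055 0.0418] [0.0706 0.3634] 73.15 zmed 0.0226
drv 880 [0.4194 0.0184] [0.088  0.2358] 61.1 zmed 0.0216
```

View pics/c1.png

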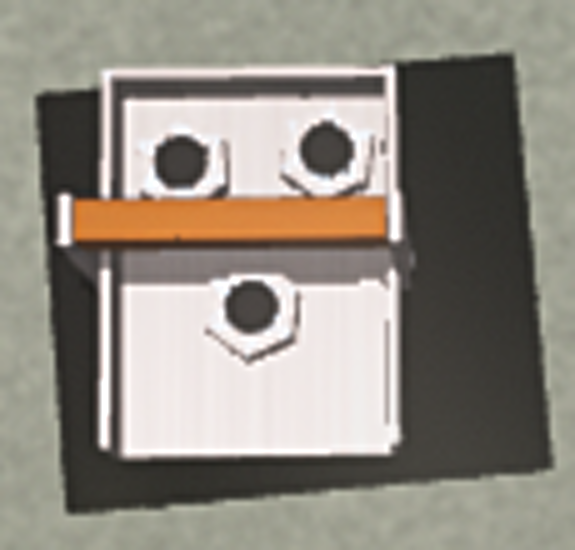

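The crop shows the steel pan with its lip open towards the robot (bottom edge, crop row 455) and its back wall at row 75. The handle bar runs across at about row 220, with two nuts behind it and one in front. Heights and sizes agree with the description: handle top at 0.105, bin rim at 0.059 and 182 x 142 mm, mat 148 x 166 mm. Moving off now.

Call:
apply_moves --series '[[[-1,-1,0],[0,0,0.378],1],[[-1,-1,0],[0,0,0.378],1],[[-1,-1,0],[0,0,0.378],1],[[-1,-1,0],[0,0,0.378],1],[[-1,-1,0],[0,0,0.378],1],[[-1,-1,0],[0,0,0.378],1],[[-1,-1,0],[0,0,0.378],1]]'

```text
time: 0.98
position: [0.2877, 0.5074, 0.2449]
orientation: [2.181, 2.261, -0.001]
wrist_force: [0.0, 0.5, -0.7]
finger_gap: 0.998
gripper_force: 0.0
```

Call:
apply_moves --series '[[[-1,0.72,0],[0,0,0],1],[[-1,0.72,0],[0,0,0],1],[[-1,0.72,0],[0,0,0],1]]'

```text
time: 1.35
position: [0.3675, 0.4055, 0.2453]
orientation: [2.186, 2.253, -0.001]
wrist_force: [0.2, 0.2, -0.3]
finger_gap: 0.999
gripper_force: 0.0
```

Call:
apply_moves --series '[[[-1,0.72,0],[0,0,0],1],[[-1,0.72,0],[0,0,0],1],[[-1,0.72,0],[0,0,0],1]]'

```text
time: 1.72
position: [0.4425, 0.309, 0.2454]
orientation: [2.186, 2.254, -0.001]
wrist_force: [-1.0, 0.9, 0.0]
finger_gap: 1.001
gripper_force: 0.0
```

Call:
apply_moves --series '[[[-0.9,0.7,0],[0,0,0],1],[[-0.9,0.7,0],[0,0,0],1],[[-0.9,0.7,0],[0,0,0],1],[[-0.9,0.7,0],[0,0,0],1]]'

```text
time: 2.22
position: [0.5124, 0.2278, 0.2449]
orientation: [-2.175, -2.265, 0.001]
wrist_force: [-0.7, 0.7, 1.0]
finger_gap: 1.0
gripper_force: 0.0
```

Call:
apply_moves --series '[[[0,0.1,0.3],[-0.225,0,0],1],[[0,0.1,0.3],[-0.225,0,0],1],[[0,0.1,0.3],[-0.225,0,0],1],[[0,0.1,0.3],[-0.225,0,0],1],[[0,0.1,0.3],[-0.225,0,0],1],[[0,0.1,0.3],[-0.225,0,0],1]]'

```text
time: 2.98
position: [0.5212, 0.2297, 0.2148]
orientation: [1.776, 1.857, 0.686]
wrist_force: [0.4, 0.3, -0.7]
finger_gap: 1.001
gripper_force: 0.0
```

Run:
```python
from h import *
s=state();print(s["time"],np.round(s["joint_pos"],3));r=R.from_rotvec(s["orientation"]);print(np.round(s["position"],4),r.as_matrix().round(3))
```

```text
2.975 [-1.69   0.278  1.086  2.353  1.149  0.173 -1.746]
[0.5212 0.2297 0.2148] [[-0.045  0.76   0.649]
 [ 0.999  0.033  0.03 ]
 [ 0.002  0.649 -0.761]]
```

```bash
cat > kin.py <<'E'
from h import *
import itertools
from scipy.optimize import least_squares
def rz(a):return R.from_euler('z',a)
def ry(a):return R.from_euler('y',a)
def fk(q,p,s):
    h,a,b,d,c1,c7=p
    r=rz(s[0]*q[0]+c1)*ry(q[1]);x=np.array([0,0,h])+r.apply([0,0,a])
    r=r*rz(s[1]*q[2])*ry(q[3]);x=x+r.apply([0,0,b])
    r=r*rz(s[2]*q[4])*ry(q[5]);x=x+r.apply([0,0,d])
    return x,r*rz(s[3]*q[6]+c7)
E
cat > fit.py <<'E'
from kin import *
s=state()
D=[([-1.335,.4775,.022,1.5555,-.011,1.109,-.083],[.2275,.6355,.2445],[-.537,-3.095,.003]),(s["joint_pos"],s["position"],s["orientation"])]
best=None
for sg in itertools.product([1,-1],repeat=4):
    def res(p):
        o=[]
        for q,x,w in D:
            y,r=fk(q,p,sg);o+=list(y-x)+list((r.inv()*R.from_rotvec(w)).as_rotvec())
        return o
    for c1 in (0,2.5,-.1):
      for c7 in(0,1.6,3.1,-1.6):
        f=least_squares(res,[.35,.45,.45,.3,c1,c7])
        if best is None or f.cost<best[0]:best=(f.cost,sg,f.x,f.fun)
print(best[0],best[1],best[2].round(4),np.round(best[3],3))
np.savez("kin.npz",p=best[2],s=best[1])
E
python3 fit.py
```

```text
0.0009631354371328923 (-1, -1, -1, -1) [ 0.3492  0.531   0.4815  0.3617 -0.0453  1.5311] [-0.03   0.01  -0.     0.002  0.    -0.005  0.    -0.002  0.    -0.001
  0.029  0.005]
```

```bash
cat > kin.py <<'E'
from h import *
from scipy.optimize import least_squares
def rz(a):return R.from_euler('z',a)
def ry(a):return R.from_euler('y',a)
def fk(q,p):
    h,a,b,d,e1,e2,e3=p
    r=rz(-q[0])*ry(q[1]);x=np.array([0,0,h])+r.apply([0,e1,a])
    r=r*rz(-q[2])*ry(q[3]);x=x+r.apply([0,e2,b])
    r=r*rz(-q[4])*ry(q[5]);x=x+r.apply([0,e3,d])
    return x,r*rz(-q[6]+np.pi/2)
E
cat > fit.py <<'E'
from kin import *
import json,os
s=state()
D=[[[-1.335,.4775,.022,1.5555,-.011,1.109,-.083],[.2275,.6355,.2445],[-.537,-3.095,.003]]]
if os.path.exists("D.json"):D=json.load(open("D.json"))
D.append([np.array(s[k]).tolist() for k in("joint_pos","position","orientation")]);json.dump(D,open("D.json","w"))
def res(p):
    o=[]
    for q,x,w in D:
        y,r=fk(q,p);o+=list(y-x)+list((r.inv()*R.from_rotvec(w)).as_rotvec())
    return o+list(1e-3*(p-[.35,.45,.45,.3,0,0,0]))
f=least_squares(res,[.35,.45,.45,.3,0,0,0]);print(f.x.round(4),np.round(f.fun,3));np.save("kin.npy",f.x)
E
python3 fit.py
```

```text
[ 0.3298  0.4829  0.5035  0.2899 -0.0035 -0.023  -0.0351] [-0.    -0.     0.     0.002  0.     0.     0.    -0.    -0.     0.
 -0.     0.    -0.     0.     0.    -0.    -0.    -0.    -0.   ]
```

Call:
apply_moves --series '[[[0,0,0],[0.1,0,0],1],[[0,0,0],[0.2,0,0],1],[[0,-0.1,0],[0.225,0,0],1],[[0,-0.1,0],[0.225,0,0],1],[[0,-0.1,0],[0.225,0,0],1]]'

```text
time: 3.6
position: [0.5129, 0.2305, 0.2093]
orientation: [2.116, 2.2, 0.117]
wrist_force: [0.9, -1.3, -0.2]
finger_gap: 0.999
gripper_force: 0.0
```

```bash
python3 fit.py
python3 - <<'E'
from h import *
s=state();print(s["time"],np.round(s["joint_pos"],3),np.round(s["position"],4),R.from_rotvec(s["orientation"]).as_matrix().round(3))
E
```

```text
[ 2.852e-01  5.440e-01  4.714e-01  3.140e-01 -3.100e-02 -3.180e-02
  4.000e-04] [ 0.     0.     0.     0.002  0.     0.     0.    -0.    -0.     0.
 -0.     0.    -0.     0.    -0.    -0.    -0.     0.    -0.     0.
  0.     0.    -0.    -0.     0.   ]
3.6 [-0.82   0.287  0.301  1.957 -0.029  0.812 -0.477] [0.5129 0.2305 0.2093] [[-0.038  0.993  0.115]
 [ 0.999  0.039 -0.005]
 [-0.009  0.115 -0.993]]
```

```bash
cat > feas.py <<'E'
from kin import *
p=np.load("kin.npy")
lo=np.array([-2.96,-.34,-1.41,.24,-1.37,.17,-2.96]);hi=np.array([2.96,2.1,1.46,2.44,4.51,1.92,2.96])
bc=np.array([.4804,-.1929]);by=np.deg2rad(-10.34)
def target(wall,tilt,inset=.007,z=.059):
    ang=by+dict(px=0,py=np.pi/2,nx=np.pi,ny=-np.pi/2)[wall];half=.07 if 'x' in wall else .09
    ex=np.array([np.cos(ang),np.sin(ang),0]);lip=np.append(bc,z)+ex*(half-inset)
    Rp=rz(ang)*ry(-tilt)
    return lip,Rp,lip+Rp.apply([.065,0,.087])
def toolR(Rp,flip=0):  # tool y = pan x, z = -pan z
    return Rp*R.from_matrix(np.array([[0,1,0],[1,0,0],[0,0,-1]]).T)*rz(np.pi*flip)
def ik(x,r,q0,w=.02):
    m=.03
    def f(q):
        y,s=fk(q,p);return np.r_[(y-x)*10,(s.inv()*r).as_rotvec()*3,w*(q-(lo+hi)/2)/(hi-lo)]
    s=least_squares(f,np.clip(q0,lo+m,hi-m),bounds=(lo+m,hi-m));y,rr=fk(s.x,p)
    return s.x,np.linalg.norm(y-x),(rr.inv()*r).magnitude()
if __name__=="__main__":
    rng=np.random.default_rng(0)
    for wall in('px','py','ny','nx'):
      for flip in(0,1):
        for t in(0,40):
            lip,Rp,x=target(wall,np.deg2rad(t));r=toolR(Rp,flip)
            b=min((ik(x,r,rng.uniform(lo,hi)) for _ in range(25)),key=lambda s:s[1]*10+s[2])
            q=b[0];print(wall,flip,t,x.round(3),'err',round(b[1]*1e3,1),round(np.degrees(b[2]),1),q.round(2),'margin',np.minimum(q-lo,hi-q).min().round(2))
E
python3 feas.py
```

```text
px 0 0 [ 0.606 -0.216  0.146] err 0.0 0.0 [ 0.42  0.54 -0.24  1.71  0.15  0.91 -0.06] margin 0.73
px 0 40 [ 0.536 -0.203  0.167] err 0.0 0.0 [ 1.41  0.65 -1.38  2.3   1.8   0.55 -1.46] margin 0.03
px 1 0 [ 0.606 -0.216  0.146] err 0.0 0.0 [ 0.67  0.6  -0.6   1.69  0.39  0.98  2.89] margin 0.07
px 1 40 [ 0.536 -0.203  0.167] err 0.0 0.0 [ 1.01  0.34 -0.81  2.32  2.24  0.2   1.09] margin 0.03
py 0 0 [ 0.507 -0.047  0.146] err 0.0 0.0 [ 0.35  0.37 -0.46  2.01  0.22  0.8   1.15] margin 0.43
py 0 40 [ 0.494 -0.117  0.167] err 0.0 0.0 [ 0.87  0.52 -0.49  1.94 -0.53  0.99  2.16] margin 0.5
py 1 0 [ 0.507 -0.047  0.146] err 0.0 0.0 [ 0.04  0.34 -0.09  2.04  0.04  0.77 -1.82] margin 0.4
py 1 40 [ 0.494 -0.117  0.167] err 0.0 0.0 [ 0.58  0.48 -0.12  1.96 -0.71  1.06 -0.81] margin 0.48
ny 0 0 [ 0.454 -0.338  0.146] err 0.0 0.0 [ 0.56  0.42 -0.03  1.91  0.02  0.82 -1.24] margin 0.53
ny 0 40 [ 0.467 -0.269  0.167] err 0.0 0.0 [ 0.02  0.41 -0.    2.08  0.86  1.   -2.35] margin 0.36
ny 1 0 [ 0.454 -0.338  0.146] err 0.0 0.0 [ 0.87  0.45 -0.43  1.89  0.24  0.86  1.71] margin 0.55
ny 1 40 [ 0.467 -0.269  0.167] err 0.0 0.0 [ 0.13  0.42 -0.15  2.07  0.9   1.04  0.76] margin 0.37
nx 0 0 [ 0.354 -0.17   0.146] err 0.0 0.0 [-0.06  0.16  0.38  2.31 -0.09  0.69 -2.93] margin 0.03
nx 0 40 [ 0.424 -0.183  0.167] err 0.0 0.0 [ 0.01  0.64  0.34  1.73 -0.09  1.5  -2.93] margin 0.03
nx 1 0 [ 0.354 -0.17   0.146] err 0.0 0.0 [ 0.44  0.17 -0.16  2.28  0.04  0.7   0.06] margin 0.16
nx 1 40 [ 0.424 -0.183  0.167] err 0.0 0.0 [ 0.25  0.61 -0.01  1.71  0.05  1.52  0.04] margin 0.4
```

Pouring over the bin's +y wall leaves wide joint margins, while the +x wall sits at the limits. I'll use the +y wall and level the tool over the handle first.

```bash
cat > dl.py <<'E'
from feas import *
def delta(x,r):
    s=state();x0=np.array(s["position"]);r0=R.from_rotvec(s["orientation"])
    print("t",round(s["time"],2),"pos",x0.round(4),"shift",(r0.inv().apply(x-x0)*10).round(3),"turn",((r0.inv()*r).as_rotvec()/np.pi).round(4),"F",np.round(s["wrist_force"],1),"grip",np.round(s["gripper_force"],1))
E
python3 -c "
from dl import *
delta(np.array([.5055,.2088,.19]),toolR(rz(np.deg2rad(2.3))))"
```

```text
t 3.6 pos [0.5129 0.2305 0.2093] shift [-0.212 -0.105  0.184] turn [ 0.0367  0.0029 -0.0004] F [ 0.9 -1.3 -0.2] grip 0.0
```

Call:
apply_moves --series '[[[-0.21,-0.1,0.18],[0.037,0.003,0],1],[[-0.21,-0.1,0.18],[0.037,0.003,0],1],[[-0.21,-0.1,0.18],[0.037,0.003,0],1],[[-0.21,-0.1,0.18],[0.037,0.003,0],1]]'

```text
time: 4.1
position: [0.5076, 0.2068, 0.1904]
orientation: [2.177, 2.254, 0.004]
wrist_force: [0.6, -0.3, -0.3]
finger_gap: 0.999
gripper_force: 0.0
```

```bash
python3 -c "
from dl import *
delta(np.array([.5055,.2088,.19]),toolR(rz(np.deg2rad(2.3))))
f=save('wrist','w1');P=pts(f);Z=P[...,2];m=(Z>.09)&(Z<.115);q=P[m]
q=q[(abs(q[:,0]-.505)<.04)&(abs(q[:,1]-.209)<.08)];print(len(q),cv2.minAreaRect(q[:,:2].astype(np.float32)),np.median(q[:,2]))"
```

```text
t 4.1 pos [0.5076 0.2068 0.1904] shift [ 0.02  -0.021  0.004] turn [ 0.0023  0.0013 -0.0017] F [ 0.6 -0.3 -0.3] grip 0.0
3849 ((0.5048917531967163, 0.2081894427537918), (0.015975164249539375, 0.10857714712619781), 2.347501516342163) 0.1065990495108281
```

View pics/w1.png

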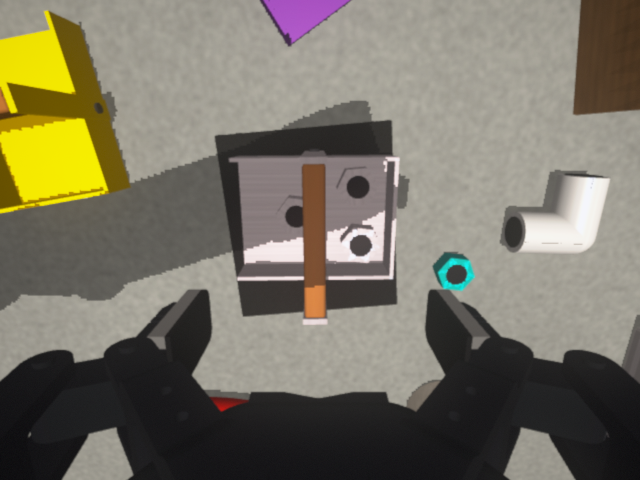

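The wrist view shows the handle bar at (315,240), midway between the open fingers. The lip is to the left and three nuts are in the pan. The measured position is (0.505, 0.208), so I can descend and grip.

Call:
apply_moves --series '[[[0.015,-0.025,0.5],[0.002,0.001,-0.002],1],[[0.015,-0.025,0.85],[0.002,0.001,-0.002],1],[[0.015,-0.025,0.99],[0.002,0.001,-0.002],1],[[0.015,-0.025,0.99],[0.002,0.001,-0.002],1],[[0.015,-0.025,0.99],[0.002,0.001,-0.002],0.3],[[0.015,-0.025,0.99],[0.002,0.001,-0.002],0.2],[[0.015,-0.025,0.99],[0.002,0.001,-0.002],0.1],[[0.015,-0.025,0.99],[0.002,0.001,-0.002],0],[[0.015,-0.025,0.99],[0.002,0.001,-0.002],0],[[0.015,-0.025,0.99],[0.002,0.001,-0.002],0],[[0.015,-0.025,0.99],[0.002,0.001,-0.002],0]]' --force 70

```text
time: 5.52
position: [0.5063, 0.2059, 0.0911]
orientation: [2.178, 2.263, -0.003]
wrist_force: [-3.6, -0.0, 5.0]
finger_gap: 0.153
gripper_force: 69.8
```

```bash
python3 -c "
from dl import *
delta(np.array([.5049,.2082,.091]),toolR(rz(np.deg2rad(2.35))))
print(state()['finger_gap'])"
```

```text
t 5.53 pos [0.5063 0.2059 0.0911] shift [ 0.023 -0.013  0.001] turn [-0.0003  0.0005 -0.0009] F [-3.6 -0.   5. ] grip 69.8
0.15257057378424332
```

Call:
apply_moves --series '[[[0,0,-0.03],[0,0,0],0],[[0,0,-0.1],[0,0,0],0],[[0,0,-0.2],[0,0,0],0],[[0,0,-0.35],[0,0,0],0],[[0,0,-0.5],[0,0,0],0],[[0,0,-0.65],[0,0,0],0],[[0,0,-0.75],[0,0,0],0],[[0,0,-0.8],[0,0,0],0],[[0,0,-0.8],[0,0,0],0],[[0,0,-0.8],[0,0,0],0]]'

```text
time: 6.78
position: [0.5063, 0.2059, 0.1705]
orientation: [2.178, 2.263, -0.004]
wrist_force: [-0.5, -0.1, -6.4]
finger_gap: 0.151
gripper_force: 68.4
```

```bash
python3 -c "
from dl import *
lip,Rp,x=target('py',0,z=.08)
print(x)
delta(x,toolR(Rp))
s=state();print(s['finger_gap'],np.round(s['ft_torque'],2),np.round(s['joint_pos'],2))
f=save('wrist','w2')"
```

```text
[ 0.50696438 -0.04730352  0.167     ]
t 6.78 pos [0.5063 0.2059 0.1705] shift [-2.53  -0.089  0.04 ] turn [-8.000e-04  3.000e-04 -4.305e-01] F [-0.5 -0.1 -6.4] grip 68.4
0.1513363687093476 [ 0.04  0.07 -0.02] [-0.73  0.36  0.28  1.95 -0.13  0.85 -0.34]
```

View pics/w2.png

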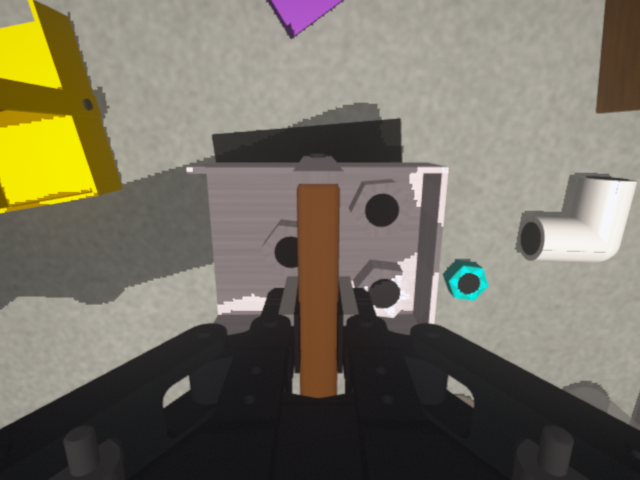

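Pan lifted level with all three nuts in it: (382,210), (384,293) and (290,252). Carrying it across to the bin.

Call:
apply_moves --series '[[[-0.04,0,0],[0,0,0],0],[[-0.14,0,0],[0,0,0],0],[[-0.3,0,0],[0,0,0],0],[[-0.48,0,0],[0,0,0],0],[[-0.66,0,0],[0,0,0],0],[[-0.82,0,0],[0,0,0],0],[[-0.94,0,0],[0,0,0],0],[[-0.99,0,0],[0,0,0],0],[[-1,0,0],[0,0,0],0]]'

```text
time: 7.95
position: [0.5105, 0.1062, 0.1712]
orientation: [2.178, 2.263, -0.002]
wrist_force: [0.2, -0.0, -4.8]
finger_gap: 0.151
gripper_force: 68.4
```

Call:
apply_moves --series '[[[-0.04,0,0],[0,0,0],0],[[-0.14,0,0],[0,0,0],0],[[-0.3,0,0],[0,0,0],0],[[-0.48,0,0],[0,0,0],0],[[-0.66,0,0],[0,0,0],0],[[-0.82,0,0],[0,0,0],0],[[-0.94,0,0],[0,0,0],0],[[-0.99,0,0],[0,0,0],0],[[-1,0,0],[0,0,0],0]]'

```text
time: 9.07
position: [0.5143, 0.0062, 0.1713]
orientation: [2.178, 2.263, -0.002]
wrist_force: [0.9, -0.2, -4.7]
finger_gap: 0.152
gripper_force: 68.4
```

Call:
apply_moves --series '[[[-0.03,0,0],[0,0,-0.01],0],[[-0.1,0,0],[0,0,-0.04],0],[[-0.2,0,0],[0,0,-0.08],0],[[-0.3,0,0],[0,0,-0.13],0],[[-0.4,0,0],[0,0,-0.18],0],[[-0.48,0,0],[0,0,-0.23],0],[[-0.5,0,0],[0,0,-0.28],0],[[-0.5,0,0],[0,0,-0.33],0],[[-0.5,0,0],[0,0,-0.38],0],[[-0.5,0,0],[0,0,-0.41],0],[[-0.5,0,0],[0,0,-0.43],0],[[-0.5,0,0],[0,0,-0.43],0]]'

```text
time: 10.58
position: [0.5162, -0.0435, 0.1714]
orientation: [0.284, 3.129, -0.002]
wrist_force: [0.6, -0.5, -5.4]
finger_gap: 0.15
gripper_force: 68.4
```

```bash
python3 -c "
from dl import *
lip,Rp,x=target('py',0,z=.08)
delta(x,toolR(Rp))
s=state();print(s['finger_gap'],np.round(s['ft_torque'],2),np.round(s['joint_pos'],2))
f=save('top','t2');cv2.imwrite('pics/t2c.png',cv2.resize(f['pixels'][120:300,300:560],None,fx=3,fy=3))
P=pts(f);Z=P[...,2];v,u=np.mgrid[0:480,0:640]
m=(u>450)&(u<560)&(v>175)&(v<295)&(Z>.053)&(Z<.066);q=P[m][:,:2];print(m.sum(),cv2.minAreaRect(q.astype(np.float32)))"
```

```text
t 10.57 pos [ 0.5162 -0.0435  0.1714] shift [ 0.084 -0.054  0.044] turn [-0.0005  0.0001 -0.0002] F [ 0.6 -0.5 -5.4] grip 68.4
0.15029270452705454 [-0.03  0.01 -0.07] [-0.11  0.31  0.09  2.01 -0.04  0.83  1.39]
47 ((0.420220285654068, -0.14229309558868408), (0.02656172588467598, 0.004530570935457945), 79.49534606933594)
```

View pics/t2c.png

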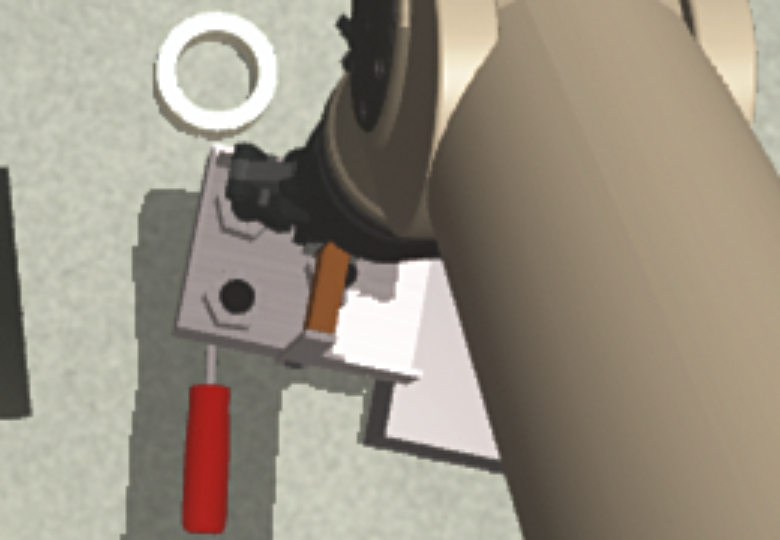

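Call:
apply_moves --series '[[[0.02,-0.01,0.02],[0,0,0],0],[[0.05,-0.03,0.06],[0,0,0],0],[[0.075,-0.05,0.1],[0,0,0],0],[[0.085,-0.055,0.12],[0,0,0],0],[[0.085,-0.055,0.12],[0,0,0],0],[[0.085,-0.055,0.12],[0,0,0],0]]'

```text
time: 11.38
position: [0.507, -0.0476, 0.1595]
orientation: [0.285, 3.128, -0.002]
wrist_force: [1.3, 0.9, -5.8]
finger_gap: 0.154
gripper_force: 68.3
```

```bash
python3 -c "
from dl import *
lip,Rp,x=target('py',0,z=.059)
delta(x,toolR(Rp))
f=save('wrist','w3');cv2.imwrite('pics/w3c.png',f['pixels'])
P=pts(f)
ang=by+np.pi/2;ex=np.array([np.cos(ang),np.sin(ang)]);ey=np.array([-ex[1],ex[0]])
d=P[...,:2]-bc;a=d@ex;l=d@ey;Z=P[...,2]
ok=f['depth']>0
# profile in strips across lip, in bin coords (a = toward +y wall, outer face at .09)
for l0 in(-.055,-.06,.055,.06,-.03,.03):
    m=ok&(abs(l-l0)<.002)&(a>.06)&(a<.11)
    b=np.round(a[m]/.003).astype(int);print(l0,[(round(k*.003,3),round(float(np.median(Z[m][b==k])),4)) for k in np.unique(b)])
"
```

```text
t 11.38 pos [ 0.507  -0.0476  0.1595] shift [0.001 0.003 0.135] turn [-0.0005  0.0002 -0.0004] F [ 1.3  0.9 -5.8] grip 68.3
-0.055 [(np.float64(0.06), 0.0051)]
-0.06 [(np.float64(0.06), 0.005)]
0.055 [(np.float64(0.06), 0.0046), (np.float64(0.063), 0.0047), (np.float64(0.066), 0.0048), (np.float64(0.069), 0.0046), (np.float64(0.072), 0.0062), (np.float64(0.084), 0.0939), (np.float64(0.087), 0.0699), (np.float64(0.09), 0.044), (np.float64(0.093), 0.0789), (np.float64(0.096), 0.0794), (np.float64(0.099), 0.083), (np.float64(0.102), 0.0794), (np.float64(0.105), 0.0795), (np.float64(0.108), 0.0787), (np.float64(0.111), 0.0951)]
0.06 [(np.float64(0.06), 0.0045), (np.float64(0.063), 0.0049), (np.float64(0.066), 0.0046), (np.float64(0.069), 0.005), (np.float64(0.087), 0.0604), (np.float64(0.09), 0.037), (np.float64(0.093), 0.001), (np.float64(0.096), 0.0006), (np.float64(0.099), 0.0008), (np.float64(0.102), 0.0006), (np.float64(0.105), 0.0011), (np.float64(0.108), 0.0008), (np.float64(0.111), 0.0011)]
-0.03 [(np.float64(0.06), 0.0051), (np.float64(0.084), 0.0763), (np.float64(0.087), 0.0764), (np.float64(0.09), 0.0762), (np.float64(0.093), 0.0761), (np.float64(0.096), 0.0763), (np.float64(0.099), 0.0762), (np.float64(0.102), 0.0763), (np.float64(0.105), 0.0763), (np.float64(0.108), 0.0763), (np.float64(0.111), 0.0762)]
0.03 [(np.float64(0.06), 0.0049), (np.float64(0.084), 0.0763), (np.float64(0.087), 0.0767), (np.float64(0.09), 0.0766), (np.float64(0.093), 0.0766), (np.float64(0.096), 0.0763), (np.float64(0.099), 0.0764), (np.float64(0.102), 0.0763), (np.float64(0.105), 0.0762), (np.float64(0.108), 0.0764), (np.float64(0.111), 0.0771)]
```

View pics/w3c.png

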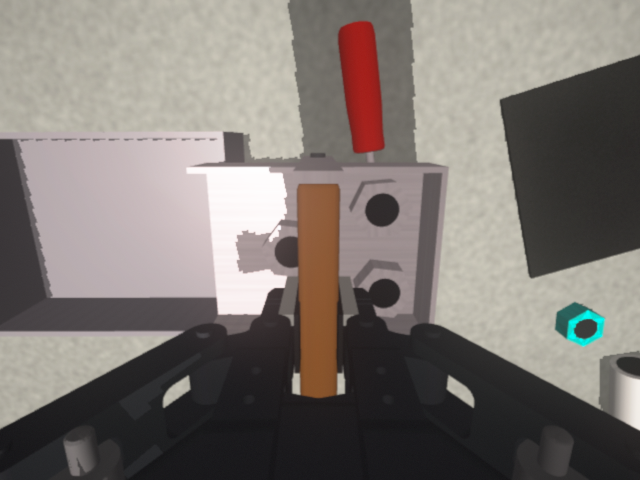

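The wrist view shows the pan level with its nuts at (382,210), (384,293) and (290,252). The lip edge (column ~212) is just past the bin wall's inner face. Depth puts the lip about 7 mm inside the outer face, with the underside at 0.073. Lowering gently.

Call:
apply_moves --series '[[[0,0,0.03],[0,0,0],0],[[0,0,0.07],[0,0,0],0],[[0,0,0.1],[0,0,0],0],[[0,0,0.11],[0,0,0],0],[[0,0,0.115],[0,0,0],0],[[0,0,0.115],[0,0,0],0]]'

```text
time: 12.18
position: [0.5068, -0.0477, 0.148]
orientation: [0.285, 3.128, -0.003]
wrist_force: [0.0, -0.7, -5.5]
finger_gap: 0.152
gripper_force: 68.4
```

Call:
apply_moves --series '[[[0,0,0.005],[0,0,0],0],[[0,0,0.01],[0,0,0],0],[[0,0,0.01],[0,0,0],0]]'

```text
time: 12.55
position: [0.5068, -0.0477, 0.1469]
orientation: [0.285, 3.129, -0.003]
wrist_force: [0.2, -1.1, -5.3]
finger_gap: 0.153
gripper_force: 68.4
```

```bash
cat > st.py <<'E'
from dl import *
F=[];T=[]
for _ in range(1):
    s=state();print(s["time"],np.round(s["position"],4),np.round(s["wrist_force"],2),np.round(s["ft_torque"],3),np.round(s["joint_efforts"],2),R.from_rotvec(s["orientation"]).as_matrix()[:,1:].round(4).tolist())
E
python3 st.py
```

```text
12.55 [ 0.5068 -0.0477  0.1469] [ 0.19 -1.12 -5.25] [-0.042 -0.032 -0.015] [-0.000e+00 -4.643e+01  1.830e+00 -2.354e+01 -2.000e-02 -0.000e+00
  0.000e+00] [[0.1809, -0.0001], [0.9835, -0.0016], [-0.0016, -1.0]]
```

Call:
apply_moves --series '[[[0,0,0.005],[0,0,0],0],[[0,0,0.01],[0,0,0],0],[[0,0,0.01],[0,0,0],0]]'

```text
time: 12.92
position: [0.507, -0.0472, 0.1464]
orientation: [0.285, 3.128, -0.002]
wrist_force: [-2.5, 3.6, 3.6]
finger_gap: 0.154
gripper_force: 69.7
```

```bash
python3 st.py
```

```text
12.925 [ 0.507  -0.0472  0.1464] [-2.5   3.58  3.56] [ 0.219  0.612 -0.04 ] [  1.26 -42.52   2.93 -22.39   0.43  -0.88   0.08] [[0.1805, 0.0003], [0.9836, -0.0011], [-0.001, -1.0]]
```

Call:
apply_moves --series '[[[0,0,0.005],[0,0,0],0],[[0,0,0.007],[0,0,0],0],[[0,0,0.007],[0,0,0],0]]'

```text
time: 13.3
position: [0.5071, -0.0469, 0.1461]
orientation: [0.284, 3.128, -0.001]
wrist_force: [-4.2, 5.1, 8.8]
finger_gap: 0.151
gripper_force: 70.8
```

```bash
python3 st.py
```

```text
13.3 [ 0.5071 -0.0469  0.1461] [-4.23  5.09  8.8 ] [ 0.306  0.974 -0.116] [  1.93 -40.25   3.5  -21.72   0.64  -1.42   0.11] [[0.1802, 0.0006], [0.9836, -0.0007], [-0.0006, -1.0]]
```

Contact is made, but at about 14 N it is too firm. Easing up to a light touch.

Call:
apply_moves --series '[[[0,0,-0.007],[0,0,0],0],[[0,0,-0.013],[0,0,0],0],[[0,0,-0.013],[0,0,0],0]]'

```text
time: 13.68
position: [0.5069, -0.0475, 0.1465]
orientation: [0.285, 3.128, -0.002]
wrist_force: [-1.9, 3.1, 1.9]
finger_gap: 0.15
gripper_force: 69.5
```

```bash
python3 st.py
```

```text
13.675 [ 0.5069 -0.0475  0.1465] [-1.94  3.09  1.93] [0.348 0.413 0.004] [  1.47 -43.09   3.19 -22.3    0.55  -0.63   0.06] [[0.1808, 0.0001], [0.9835, -0.0014], [-0.0014, -1.0]]
```

Call:
apply_moves --series '[[[0,0,-0.005],[0,0,0],0],[[0,0,-0.005],[0,0,0],0],[[0,0,-0.005],[0,0,0],0]]'

```text
time: 14.05
position: [0.5068, -0.0481, 0.1467]
orientation: [-0.286, -3.129, 0.003]
wrist_force: [0.6, 0.1, -4.6]
finger_gap: 0.15
gripper_force: 68.5
```

```bash
python3 st.py
```

```text
14.05 [ 0.5068 -0.0481  0.1467] [ 0.64  0.08 -4.55] [ 0.002 -0.104 -0.003] [ 1.500e-01 -4.612e+01  1.950e+00 -2.307e+01 -1.000e-02  1.600e-01
 -2.000e-02] [[0.1811, -0.0002], [0.9835, -0.0021], [-0.0021, -1.0]]
```

Call:
apply_moves --series '[[[0,0,0.0015],[0,0,0],0],[[0,0,0.0015],[0,0,0],0]]'

```text
time: 14.3
position: [0.5067, -0.048, 0.1467]
orientation: [-0.286, -3.128, 0.003]
wrist_force: [-0.6, -0.1, -5.1]
finger_gap: 0.154
gripper_force: 68.5
```

```bash
python3 st.py
```

```text
14.3 [ 0.5067 -0.048   0.1467] [-0.59 -0.12 -5.14] [-0.146 -0.027  0.012] [-1.100e-01 -4.616e+01  1.700e+00 -2.324e+01 -1.000e-01  9.000e-02
 -1.000e-02] [[0.1812, -0.0003], [0.9834, -0.002], [-0.002, -1.0]]
```

Call:
apply_moves --series '[[[0,0,0.0025],[0,0,0],0],[[0,0,0.0025],[0,0,0],0],[[0,0,0.0025],[0,0,0],0]]'

```text
time: 14.68
position: [0.5067, -0.0478, 0.1466]
orientation: [-0.286, -3.129, 0.003]
wrist_force: [0.3, -0.3, -4.4]
finger_gap: 0.157
gripper_force: 68.7
```

```bash
python3 st.py
```

```text
14.675 [ 0.5067 -0.0478  0.1466] [ 0.34 -0.29 -4.41] [-0.303  0.092 -0.023] [-3.300e-01 -4.578e+01  1.420e+00 -2.321e+01 -2.300e-01 -5.000e-02
  2.000e-02] [[0.181, -0.0002], [0.9835, -0.0018], [-0.0018, -1.0]]
```

Call:
apply_moves --series '[[[0,0,0.002],[0,0,0],0],[[0,0,0.002],[0,0,0],0],[[0,-0.019,-0.01],[-0.007,0,0],0],[[0,-0.0385,-0.024],[-0.0139,0,0],0],[[0,-0.078,-0.049],[-0.0278,0,0],0],[[0,-0.119,-0.0715],[-0.0417,0,0],0],[[0,-0.16,-0.0925],[-0.0556,0,0],0],[[0,-0.16,-0.0925],[-0.0556,0,0],0]]'

```text
time: 15.68
position: [0.5036, -0.0652, 0.1557]
orientation: [0.288, 3.1, 0.268]
wrist_force: [0.1, -0.7, -4.2]
finger_gap: 0.152
gripper_force: 68.6
```

```bash
cat > st.py <<'E'
from dl import *
s=state();r=R.from_rotvec(s["orientation"]);x=np.array(s["position"]);m=r.as_matrix()
tilt=np.degrees(np.arcsin(m[2,1]));piv=x+r.apply([0,-.062,.087])
ang=by+np.pi/2;a=(piv[:2]-bc)@[np.cos(ang),np.sin(ang)]
print(round(s["time"],2),x.round(4),'tilt',tilt.round(2),'pivot a,z',a.round(4),piv[2].round(4),'F',np.round(s["wrist_force"],2),np.round(s["ft_torque"],3),'q',np.round(s["joint_pos"],2),'gap',round(s["finger_gap"],3))
E
python3 st.py
```

```text
15.68 [ 0.5036 -0.0652  0.1557] tilt 9.9 pivot a,z 0.0836 0.0594 F [ 0.06 -0.67 -4.25] [-0.599  0.124 -0.027] q [ 0.09  0.32  0.02  2.04 -0.26  0.78  1.68] gap 0.152
```

Call:
apply_moves --series '[[[0,-0.035,-0.0255],[-0.0139,0,0],0],[[0,-0.071,-0.0495],[-0.0278,0,0],0],[[0,-0.108,-0.072],[-0.0417,0,0],0],[[0,-0.1455,-0.0925],[-0.0556,0,0],0],[[0,-0.1455,-0.0925],[-0.0556,0,0],0]]'

```text
time: 16.3
position: [0.501, -0.0804, 0.1622]
orientation: [0.281, 3.051, 0.533]
wrist_force: [-0.1, -2.1, -3.5]
finger_gap: 0.152
gripper_force: 69.1
```

```bash
python3 st.py
```

```text
16.3 [ 0.501  -0.0804  0.1622] tilt 19.83 pivot a,z 0.0855 0.0593 F [-0.14 -2.06 -3.53] [-1.379  0.209  0.065] q [ 0.27  0.35 -0.03  2.03 -0.46  0.84  1.95] gap 0.152
```

Call:
apply_moves --series '[[[0,-0.0385,-0.0262],[-0.0139,0,0],0],[[0,-0.0782,-0.0507],[-0.0278,0,0],0],[[0,-0.1188,-0.0735],[-0.0417,0,0],0],[[0,-0.1605,-0.0945],[-0.0556,0,0],0],[[0,-0.203,-0.1136],[-0.0694,0,0],0],[[0,-0.2463,-0.1308],[-0.0833,0,0],0],[[0,-0.2903,-0.1461],[-0.0972,0,0],0],[[0,-0.338,-0.161],[-0.1122,0,0],0],[[0,-0.338,-0.161],[-0.1122,0,0],0],[[0,-0.338,-0.161],[-0.1122,0,0],0]]'

```text
time: 17.55
position: [0.4947, -0.1162, 0.166]
orientation: [0.262, 2.883, 1.047]
wrist_force: [-0.8, -4.5, -1.6]
finger_gap: 0.149
gripper_force: 70.0
```

```bash
python3 st.py; python3 -c "
from h import *
save('wrist','w4')"
```

```text
17.55 [ 0.4947 -0.1162  0.166 ] tilt 39.93 pivot a,z 0.0864 0.0594 F [-0.76 -4.47 -1.58] [-2.103  0.463  0.079] q [ 0.56  0.48 -0.09  1.96 -0.73  1.07  2.34] gap 0.149
```

View pics/w4.png

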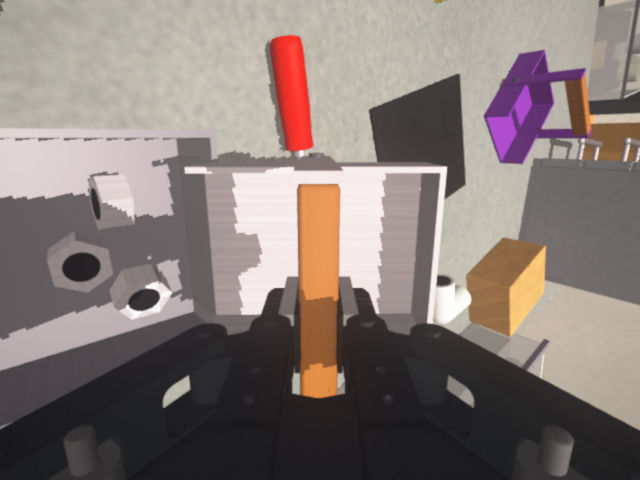

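The wrist view at 40° tilt shows all three nuts in the bin, at (112,200), (80,265) and (142,295), and an empty pan. Holding briefly, then pivoting back to level while easing off the rim.

Call:
apply_moves --series '[[[0,0,0],[0,0,0],0],[[0,0,0],[0,0,0],0],[[0,0,0],[0,0,0],0],[[0,0.0855,0.043],[0.0278,0,0],0],[[0,0.166,0.092],[0.0556,0,0],0],[[0,0.24,0.147],[0.0833,0,0],0],[[0,0.308,0.207],[0.1111,0,0],0],[[0,0.37,0.272],[0.1389,0,0],0],[[0,0.424,0.34],[0.1667,0,0],0],[[0,0.471,0.413],[0.1944,0,0],0],[[0,0.51,0.487],[0.222,0,0],0],[[0,0.51,0.487],[0.222,0,0],0]]'

```text
time: 19.1
position: [0.506, -0.0422, 0.161]
orientation: [-0.275, -3.127, -0.008]
wrist_force: [-0.4, 1.0, -2.9]
finger_gap: 0.15
gripper_force: 69.0
```

```bash
python3 st.py; python3 -c "
from dl import *
delta(np.array([.506,.206,.17]),toolR(rz(np.deg2rad(4))))"
```

```text
19.1 [ 0.506  -0.0422  0.161 ] tilt 0.28 pivot a,z 0.0913 0.0737 F [-0.35  1.02 -2.92] [-0.018 -0.03   0.032] q [-0.09  0.31  0.07  2.03 -0.04  0.8   1.39] gap 0.15
t 19.1 pos [ 0.506  -0.0422  0.161 ] shift [ 0.433  2.444 -0.076] turn [ 0.0006 -0.002   0.422 ] F [-0.4  1.  -2.9] grip 69.0
```

Call:
apply_moves --series '[[[0.02,0.06,-0.05],[0,0,0],0],[[0.04,0.2,-0.1],[0,0,0],0],[[0.08,0.45,-0.1],[0,0,0],0],[[0.12,0.7,-0.1],[0,0,0],0],[[0.16,0.9,-0.1],[0,0,0],0],[[0.18,1,-0.1],[0,0,0],0],[[0.18,1,-0.1],[0,0,0],0]]'

```text
time: 19.98
position: [0.5074, 0.0554, 0.1722]
orientation: [0.284, 3.128, 0.005]
wrist_force: [0.6, -0.4, -3.4]
finger_gap: 0.149
gripper_force: 69.0
```

Call:
apply_moves --series '[[[0.02,0.06,0],[0,0,0],0],[[0.04,0.2,0],[0,0,0],0],[[0.08,0.45,0],[0,0,0],0],[[0.12,0.7,0],[0,0,0],0],[[0.16,0.9,0],[0,0,0],0],[[0.18,1,0],[0,0,0],0],[[0.18,1,0],[0,0,0],0]]'

```text
time: 20.85
position: [0.5076, 0.1574, 0.1722]
orientation: [0.283, 3.129, 0.004]
wrist_force: [-0.2, 0.0, -3.3]
finger_gap: 0.15
gripper_force: 69.0
```

Call:
apply_moves --series '[[[0.02,0.05,0],[0,0,0.02],0],[[0.04,0.15,0],[0,0,0.06],0],[[0.06,0.25,0],[0,0,0.11],0],[[0.07,0.35,0],[0,0,0.16],0],[[0.07,0.4,0],[0,0,0.21],0],[[0.07,0.4,0],[0,0,0.26],0],[[0.07,0.4,0],[0,0,0.31],0],[[0.07,0.4,0],[0,0,0.36],0],[[0.07,0.4,0],[0,0,0.4],0],[[0.07,0.4,0],[0,0,0.418],0],[[0.07,0.4,0],[0,0,0.418],0]]'

```text
time: 22.22
position: [0.5082, 0.1962, 0.1724]
orientation: [-2.136, -2.302, -0.003]
wrist_force: [0.0, -1.6, -3.0]
finger_gap: 0.152
gripper_force: 69.0
```

```bash
python3 st.py; python3 -c "
from dl import *
delta(np.array([.505,.201,.093]),toolR(rz(np.deg2rad(5))))"
```

```text
22.23 [0.5082 0.1962 0.1724] tilt 0.04 pivot a,z 0.3723 0.0853 F [ 0.02 -1.55 -3.03] [ 0.019 -0.008  0.008] q [-0.69  0.35  0.25  1.95 -0.12  0.85 -0.3 ] gap 0.152
t 22.23 pos [0.5082 0.1962 0.1724] shift [ 0.048 -0.029  0.794] turn [ 0.0002 -0.0007 -0.0039] F [ 0.  -1.6 -3. ] grip 69.0
```

Call:
apply_moves --series '[[[0.02,-0.01,0.1],[0,0,0],0],[[0.05,-0.03,0.25],[0,0,0],0],[[0.05,-0.03,0.42],[0,0,0],0],[[0.05,-0.03,0.58],[0,0,0],0],[[0.05,-0.03,0.68],[0,0,0],0],[[0.05,-0.03,0.74],[0,0,0],0],[[0.05,-0.03,0.77],[0,0,0],0],[[0.05,-0.03,0.785],[0,0,0],0],[[0.05,-0.03,0.785],[0,0,0],0]]'

```text
time: 23.35
position: [0.505, 0.2024, 0.0942]
orientation: [-2.135, -2.303, -0.005]
wrist_force: [-0.6, 0.0, -3.5]
finger_gap: 0.151
gripper_force: 68.9
```

Call:
apply_moves --series '[[[0,0,0.005],[0,0,0],0],[[0,0,0.01],[0,0,0],0],[[0,0,0.015],[0,0,0],0],[[0,0,0.015],[0,0,0],0]]'

```text
time: 23.85
position: [0.5048, 0.2022, 0.0924]
orientation: [-2.135, -2.303, -0.004]
wrist_force: [0.1, -0.1, -3.3]
finger_gap: 0.152
gripper_force: 68.9
```

Call:
apply_moves --series '[[[0,0,0.004],[0,0,0],0],[[0,0,0.008],[0,0,0],0],[[0,0,0.01],[0,0,0],0],[[0,0,0.01],[0,0,0],0]]'

```text
time: 24.35
position: [0.5048, 0.2023, 0.0915]
orientation: [-2.135, -2.303, -0.004]
wrist_force: [-0.6, 0.2, -2.8]
finger_gap: 0.149
gripper_force: 69.2
```

Call:
apply_moves --series '[[[0,0,0.003],[0,0,0],0],[[0,0,0.005],[0,0,0],0],[[0,0,0.005],[0,0,0],0]]'

```text
time: 24.72
position: [0.5046, 0.2025, 0.0912]
orientation: [-2.134, -2.303, -0.004]
wrist_force: [-3.3, 0.7, 3.8]
finger_gap: 0.152
gripper_force: 70.1
```

It's down on the mat. Releasing in steps.

Call:
apply_moves --series '[[[0,0,0],[0,0,0],0.2],[[0,0,0],[0,0,0],0.3],[[0,0,0],[0,0,0],0.45],[[0,0,0],[0,0,0],0.7],[[0,0,0],[0,0,0],0.9],[[0,0,0],[0,0,0],0.9],[[0,0,0],[0,0,0],0.9],[[0,0,0],[0,0,0],0.9]]' --force 20

```text
time: 25.72
position: [0.5048, 0.2022, 0.0909]
orientation: [-2.135, -2.303, -0.004]
wrist_force: [0.7, 0.2, -0.4]
finger_gap: 0.9
gripper_force: 0.0
```

Call:
apply_moves --series '[[[0,0,-0.1],[0,0,0],0.9],[[0,0,-0.3],[0,0,0],0.9],[[0,0,-0.6],[0,0,0],0.9],[[0,0,-1],[0,0,0],0.9],[[0,0,-1],[0,0,0],0.9],[[0,0,-1],[0,0,0],0.9]]'

```text
time: 26.48
position: [0.5045, 0.202, 0.191]
orientation: [-2.135, -2.303, -0.004]
wrist_force: [-0.2, 0.6, 0.5]
finger_gap: 0.901
gripper_force: 0.0
```

Call:
apply_moves --series '[[[1,0,-0.6],[0,0,0],0.9],[[1,0,-0.6],[0,0,0],0.9],[[1,0,-0.6],[0,0,0],0.9],[[1,0,-0.6],[0,0,0],0.9]]'

```text
time: 26.98
position: [0.4966, 0.3006, 0.2498]
orientation: [-2.135, -2.303, 0.0]
wrist_force: [0.1, -1.0, -0.5]
finger_gap: 0.901
gripper_force: 0.0
```

```bash
python3 -c "
from h import *
f=save('top','t9')
P=pts(f);Z=P[...,2];v,u=np.mgrid[0:480,0:640]
for n,a,b,c,d,z0,z1 in(('bin',410,560,175,295,.053,.07),('handle',205,290,190,235,.085,.12)):
    m=(u>a)&(u<b)&(v>c)&(v<d)&(Z>z0)&(Z<z1);print(n,m.sum(),cv2.minAreaRect(P[m][:,:2].astype(np.float32)))
print(state()['time'],np.round(state()['wrist_force'],1))"
```

```text
bin 1173 ((0.48041480779647827, -0.19296489655971527), (0.1821753829717636, 0.1413360983133316), 79.73622131347656)
handle 732 ((0.5038164258003235, 0.20534062385559082), (0.01640300266444683, 0.10748946666717529), 4.162456512451172)
27.025 [-0.7 -0.2 -0.2]
```

View pics/t9.png

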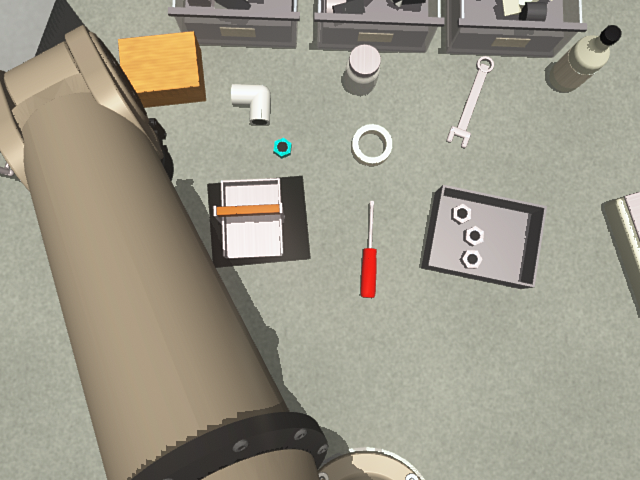

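The top view shows the three nuts in the bin at (462,213), (475,236) and (471,259). The pan sits empty and level on its mat at (250,218), and the bin, tape roll and screwdriver haven't moved. Handing in.

```bash
python3 -c "
from cell import *
print(job_done())"
```

```text
the job is handed in; nothing more can be done
None
```

The job is handed in after about 27 s: all three nuts are in the bin, the pan is released level on its mat, and the bin, tape roll and screwdriver haven't moved; the lip's first touch on the rim pressed with about 14 N before I eased it to a light rest.

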